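# Set the overhang of a brass strip to a length gauge and hold it for sawing

### The job

Set the brass strip up for sawing off a piece as long as the steel gauge plate: first take the gauge that leans on the yellow jar, stand it upright on its long thin edge with one short end against the middle of the steel block's sawing face (its bare left end, on the jar's side), squarely in line with the block, and let go of it. Then slide the strip out along the top of the block, straight and without lifting it off, until its leading end is flush with the far end of the gauge; it would tip there by itself, so finish while still holding it down flat on the block, not letting go. Leave the gauge standing clear of the strip, and do not knock the jar, saw or pliers about.

Things in the scene. Friction and masses are not known exactly. Their poses are not given: they have to be found in the camera images.
- saw_block: Sawing block: plain bright steel bar, 36 (x) x 140 (y) x 64 (z) mm, fixed to the bench by a low bolted lug on each side (to 16 mm high and 42 mm from the middle plane, between y = -55 and -5 mm). Origin at the centre of its underside; z up; its own +y runs along the bar toward the sawing face.
- saw_face (a point): Point on the block: middle of the top edge of the sawing face (the end face at the block's +y, its left end seen from the robot, plain and upright down to the bench), 64 mm above the bench; same axes as the block, +y points outward.
- strip_center (a point): Centre of the brass strip, 50 (x) x 150 (y) x 5 (z) mm, about 0.3 kg, loose, lying flat and lengthwise on the block (top 69 mm above the bench). Wider than the block: it stands out about 7 mm on either side. +y runs along it toward the leading end, which at the start lies 5 to 30 mm behind the sawing face; z up.
- strip_front (a point): Middle of the leading end of the brass strip, 75 mm along +y from its centre; same axes as the strip.
- gauge_center (a point): Centre of the gauge plate: ground steel plate with three small holes through its faces, 12 (x) x 90 (y) x 52 (z) mm, about 0.3 kg, loose. y runs along its length, z from its lower to its upper long thin edge, x through its thickness. Standing upright, its centre is 26 mm and its top 52 mm above the bench, 12 mm below the strip.
- jar_yellow: Jar with yellow content and white lid, 48 mm diameter, 60 mm high, about 0.35 kg, loose, upright; origin at the centre of its underside.
- saw_mid (a point): Middle of the piercing saw (steel U frame with wooden handle, about 95 x 235 mm and 20 mm high) lying on the bench; loose, not used.
- pliers_flat: Red-handled flat pliers lying on the bench, 44 x 140 x 10 mm, origin at the centre of the underside; loose, not used.
- strip: The brass strip as a whole; origin at the centre of its underside, axes as for its centre point.
- gauge: The gauge plate as a whole; origin 26 mm below its centre along its own z, same axes. At the start its lower long edge is on the bench and it leans back about 32 degrees from the vertical (about its own y) against the yellow jar, which stands behind its +x face and touches it 20 mm to the -y side of the middle of its length; its +y half is free on both faces.
Things that resemble listed ones, but are neither listed nor needed, are in the scene too. There is more than one size of the gauge; the job needs the larger.

How it is judged:
By the outcome, as a careful person would: the job done as asked, in the order asked, and still so for the second after the job is handed in, while the arm keeps its last pose, push and grip.
It also fails if it takes over 51 s, if anything falls off the work surface, if the arm or the gripper's body presses on something with over 40 N, if the wrist force passes 120 N, or if a joint passes its speed limit or range.

### The arm

A 7-joint arm with a two-finger parallel gripper is mounted at the origin on a cart in front of the work surface, level with it; the furniture and walls round the work are solid. World frame = base frame: x ahead of the robot, y to its left, z up, the work surface at z = 0. Lengths are in m, angles in rad, forces in N, time in s.
With the tool pointing down it reaches from about 0.35 to 0.9 m from the base axis. Payload 8.1 kg.
Tool frame: the origin (TCP) lies at the very end of the fingers, on their centre line; the grasp point (between the pads) lies 19 mm behind it; z points along the fingers, y is the line along which they close (so a half turn about z gives the same grasp; the last joint's range is limited). The gripper opens to 92 mm and grips with 3 to 60 N. Pads are 19 mm wide; open, the fingers measure 130 mm over their backs; the gripper's body (75 mm by 190 mm) begins 47 mm behind the grasp point.
Start: joints at [1.091, 0.434, 0.025, 1.573, -0.012, 1.134, -0.075], TCP at [0.23, -0.581, 0.227] pointing down, gripper open.
Joint ranges: [-2.62, 2.62], [-0.44, 2.09], [-1.27, 1.32], [0.08, 2.57], [-1.32, 4.46], [0.12, 2], [-2.74, 2.74]. Speed limits (rad/s): [2.22, 2.22, 3.01, 3.01, 3.14, 3.14, 3.14].

### API

Orientations are given as a rotation vector (axis times angle).
In Python, from cell import arm gives the robot as it stands.
- The arm moves only by the tool jog_arm, never from a script. Its argument "rows" is a list of rows, each a list of 3 entries, a list of its own where there are three numbers: the shift along the world's x, y, z in cm, then the turn, a rotation vector about the world's x, y, z in degrees, then the opening, from 0 (shut) to 1 (fully open). A call has 1 to 8 rows; each row is the pose to reach, as a shift and turn from the pose commanded when the call began; what a row does not reach only later rows make up. A row lasts 1/8 s, in which the tool goes at most 62.5 mm and 10.7 degrees, less where a joint would pass 70% of its speed; a pose out of reach is approached as far as the arm can. A call with a gripper value outside its range is refused whole. The fingers move at their own pace and stop on an object; "newtons" is the grip in N (left out, the last holds). Time passes only in rows, so rows that repeat a pose let the fingers close. It gives the time, the measured TCP pose, the force, the opening and the grip force at its end, in the units of the state.
- arm.observe(): the state, without advancing time (a new reading comes with each control period).
- arm.get_image(name): name is "side" or "top" or "wrist"; returns a dict with "img" (384x512x3 uint8, red, green, blue), "depth" (384x512 float32, m along the optical axis (not along the pixel's ray), 0 where there is no reading), "fx", "fy", "cx", "cy" (pixels), "dist_coeffs" ([k1, k2, p1, p2, k3] as OpenCV has them; the pictures are not rectified), "rvec" (rotation vector, rad) and "tvec" (3), from world to camera coordinates, as OpenCV has them; the wrist camera has in their place "mount" (4x4, takes a point from camera to tool coordinates, whose origin is the TCP and whose axes are the flange's). Camera axes: x right, y down, z forward; pixel columns grow to the right and rows downward; lengths in m; the calibration is good to about 2 mm. A picture is of the moment at which its call begins: read the wrist's pose just before it.
- arm.sign_off(): hands the job in; it is judged then, once.
The state is a dict: "clock": time; "joints": joint angles; "dq": joint speeds; "joint_efforts": joint torques, N m; "position": TCP position; "ee_rot": TCP orientation; "force": force on the tool from outside, world axes, zero at the start; "ft_torque": the same for the moment, N m; "width": opening from 0.0 (shut) to 1.0 (fully open); "gripper_force": force on a finger pad.
Only numpy, scipy, OpenCV 4.12 (cv2) and the standard library are available. Lean on these libraries where they do the work, as an engineer would, in place of code of your own. Each camera call takes 0.05 s, during which the arm holds its last target. There are 200 camera calls.

## Working session

There is one attempt and no reset: what is moved stays moved. The work goes in short steps, Python scripts to look and compute and a tool call to move; the robot and the scene stay as the last step left them, time stands still between calls to the robot, and variables do not carry over. Pictures are saved under pics/ and viewed, at most 12 in all, crops included, and the job is handed in when it is done.

Besides the shell and the picture viewer there is one more tool, called as a command line: name --argument value ..., lists and objects as JSON in quotes. jog_arm: Moves the arm, as the interface text tells. Its arguments: {"type":"object","properties":{"rows":{"type":"array","items":{"type":"array"}},"newtons":{"type":"number"}},"required":["rows"]}

```bash
ls; mkdir -p pics; python3 - <<'E'
from cell import arm
import cv2,numpy as np,pickle
print(arm.observe())
for n in("top","side"):
    d=arm.get_image(n);pickle.dump(d,open(f"pics/{n}0.pkl","wb"))
    cv2.imwrite(f"pics/{n}0.png",cv2.resize(d["img"][:,:,::-1],(800,600),interpolation=cv2.INTER_CUBIC))
    R=cv2.Rodrigues(np.array(d["rvec"],float))[0];print(n,d["fx"],d["cx"],d["cy"],d["dist_coeffs"],-R.T@np.ravel(d["tvec"]),R[2])
E
```

```text
pics
{'clock': 0.0, 'joints': array([ 1.09139649,  0.43520212,  0.02497632,  1.57406963, -0.01160172,
        1.1340324 , -0.07507572]), 'dq': array([-1.95533182e-03,  7.08754467e-05, -5.01412276e-04,  5.60975563e-04,
       -1.85023763e-03, -1.34908719e-03,  1.06004673e-03]), 'joint_efforts': array([-2.27302644e-04, -6.67850304e+01,  9.84376185e-01, -3.14463580e+01,
       -6.07111584e-02,  4.27240762e-02,  1.52711686e-04]), 'position': array([ 0.22972492, -0.58070211,  0.22596861]), 'ee_rot': array([-3.08453772e+00, -5.88022975e-01,  6.76913740e-04]), 'force': array([ 0.251077  ,  0.00802344, -0.66161297]), 'ft_torque': array([-0.00585806, -0.01617906, -0.01107653]), 'gripper_force': 0.0, 'width': 1.0030618702329612}
top 467.7614968978252 253.58113823643387 189.55122465271393 [-0.12280961  0.          0.          0.          0.        ] [0.28975777 0.05573594 1.24871841] [ 0.18072806  0.02983387 -0.98308052]
side 433.65916749016105 251.62033760824332 189.83328669996104 [-0.07709265  0.          0.          0.          0.        ] [-0.02892653  0.99929457  0.82168202] [ 0.41005105 -0.70683404 -0.57640592]
```

View pics/top0.png

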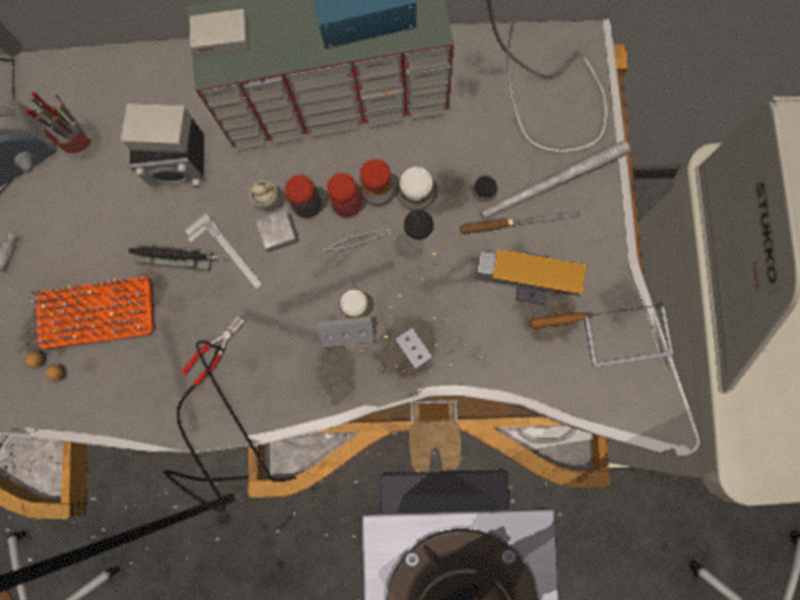

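View pics/side0.png

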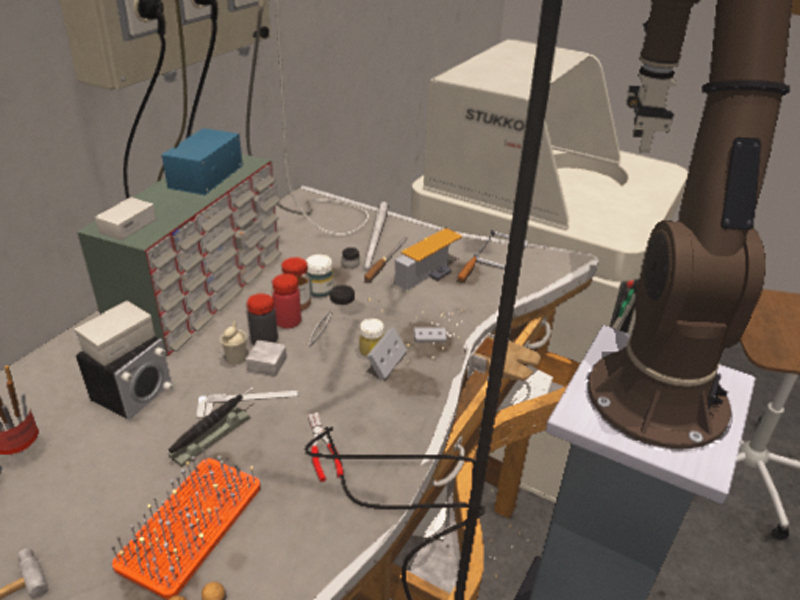

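The top view shows the leaning gauge at about (347,332), with the yellow jar behind it at (354,303). The smaller decoy gauge lies flat at (413,348). The strip and block are at (535,270), with the bare sawing end near (486,263). The pliers are at (213,350) and the saw at (600,335). The side view agrees.

```bash
cat >h.py <<'E'
import cv2,numpy as np
def cam(d,st=None):
    if "rvec" in d:
        R=cv2.Rodrigues(np.array(d["rvec"],float))[0];return R.T,-R.T@np.ravel(d["tvec"])
    Rt=cv2.Rodrigues(np.array(st["ee_rot"],float))[0];M=np.array(d["mount"])
    return Rt@M[:3,:3],Rt@M[:3,3]+st["position"]
def ray(d,uv,z,st=None):
    R,o=cam(d,st);K=np.array([[d["fx"],0,d["cx"]],[0,d["fy"],d["cy"]],[0,0,1]])
    p=cv2.undistortPoints(np.array(uv,float).reshape(-1,1,2),K,np.array(d["dist_coeffs"],float)).reshape(-1,2)
    v=np.c_[p,np.ones(len(p))]@R.T
    return o+v*((z-o[2])/v[:,2])[:,None]
def cloud(d,st=None):
    h,w=d["depth"].shape;R,o=cam(d,st);K=np.array([[d["fx"],0,d["cx"]],[0,d["fy"],d["cy"]],[0,0,1]])
    u,v=np.meshgrid(np.arange(w),np.arange(h))
    p=cv2.undistortPoints(np.c_[u.ravel(),v.ravel()].astype(float).reshape(-1,1,2),K,np.array(d["dist_coeffs"],float)).reshape(-1,2)
    return ((np.c_[p,np.ones(len(p))]*d["depth"].reshape(-1,1))@R.T+o).reshape(h,w,3)
def rect(mask):
    c=max(cv2.findContours(mask.astype(np.uint8),0,2)[0],key=cv2.contourArea)
    return cv2.boxPoints(cv2.minAreaRect(c))
E
python3 - <<'E'
import pickle;from h import *
np.set_printoptions(precision=4,suppress=True)
d=pickle.load(open("pics/top0.pkl","rb"));hsv=cv2.cvtColor(d["img"],cv2.COLOR_RGB2HSV)
b=rect(cv2.inRange(hsv,(12,150,120),(30,255,255)));print("strip px",b.tolist());P=ray(d,b,.069);print(P,P.mean(0))
s=.64
q=np.array([[478,274],[481,250],[496,252],[319,344],[373,346],[373,318],[319,321],[354,303],[318,319],[375,318],[399,337],[431,362]])*s
for z in(0,.008,.045,.06,.064): print(z,ray(d,q,z)[:,:2].tolist())
C=cloud(d)
x=C[195:228,195:245].reshape(-1,3);x=x[(x[:,2]>.006)&(x[:,2]<.05)];print(len(x),x.min(0),x.max(0))
i=d["img"]
big=cv2.resize(i[140:260,185:395,::-1],(798,456),interpolation=cv2.INTER_CUBIC);cv2.imwrite("pics/topcrop.png",big)
print(C[215,222],C[213,210],C[212,232],C[208,222],C[218,222])
E
```

```text
strip px [[314.74725341796875, 177.42173767089844], [318.0177001953125, 159.02537536621094], [374.9947509765625, 169.1546173095703], [371.72430419921875, 187.5509796142578]]
[[ 0.5329 -0.0666  0.069 ]
 [ 0.5812 -0.0777  0.069 ]
 [ 0.5494 -0.2237  0.069 ]
 [ 0.5014 -0.2116  0.069 ]] [ 0.5412 -0.1449  0.069 ]
0 [[0.5536851523393365, -0.050055020006443095], [0.5965158366378672, -0.05743905215750617], [0.5919948500141343, -0.08354552429751647], [0.4399835415286285, 0.22936008479596648], [0.4336280891173161, 0.13600375968788314], [0.48231781204267365, 0.13490031600112598], [0.4801411667408142, 0.22895097079881135], [0.5097889808036726, 0.1674078644513401], [0.48370997880905175, 0.23066576197550592], [0.4822027828216736, 0.13143391074790256], [0.4477661962188178, 0.0908477533788173], [0.40295076595261103, 0.037390684232262064]]
0.008 [[0.5519942835069191, -0.04937726300121514], [0.5945505700935001, -0.05671398884465321], [0.5900585474801636, -0.0826532080831602], [0.43902110985201304, 0.22824774979828352], [0.432706374081787, 0.13548951837992865], [0.4810841629630125, 0.13439314398071311],
[... 1304 characters left out ...]
7864505]]
0.064 [[0.5401582016799982, -0.04463296396461936], [0.5807937042829302, -0.05163854565468242], [0.5765044297423685, -0.07640699458266637], [0.4322840881157048, 0.2204614048145028], [0.42625436883308393, 0.131889829224247], [0.47244861940538413, 0.13084293983782297], [0.470383532720967, 0.22007325895205473], [0.49851182077551626, 0.16168439360625908], [0.4737694340779812, 0.22170016271194745], [0.47233948572503526, 0.12755419668563828], [0.4396678619241414, 0.08904818328834468], [0.3971493366411718, 0.03833092513507058]]
573 [0.4179 0.1215 0.0061] [0.5041 0.2451 0.05  ]
[0.4497 0.1786 0.0215] [0.4541 0.2087 0.0361] [0.4566 0.1517 0.0234] [0.4648 0.1758 0.0464] [0.4424 0.1794 0.0156]
```

View pics/topcrop.png

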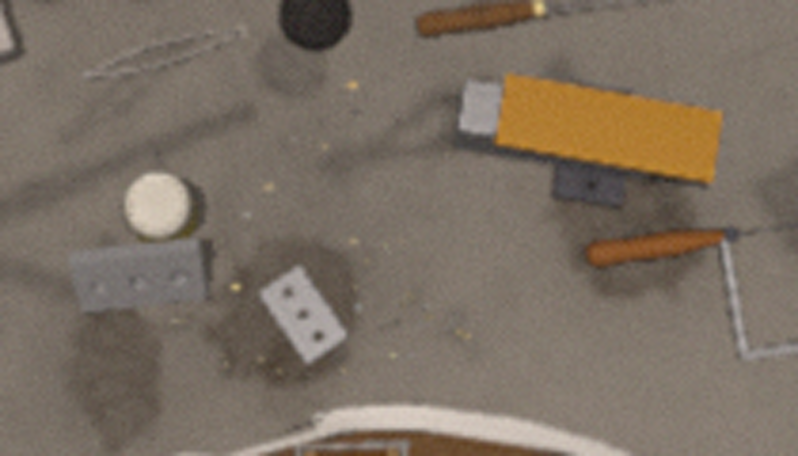

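The crop shows the bare sawing end at crop (459..468, 80..134), the strip's front edge at x≈500 and the gauge spanning (70..210, 240..312). I'll move over the block first, keeping clear of the machine on the right.

jog_arm --rows '[[[0, 6, 2], [0, 0, 8], 1], [[0, 12, 4], [0, 0, 18], 1], [[1, 18, 6], [0, 0, 28], 1], [[3, 24, 8], [0, 0, 38], 1], [[8, 29, 9], [0, 0, 48], 1], [[13, 34, 10], [0, 0, 56], 0.6], [[18, 38, 10], [0, 0, 56], 0.6], [[22, 42, 10], [0, 0, 56], 0.6]]' --newtons 30

```text
clock: 1.1
position: [0.4372, -0.1731, 0.3268]
ee_rot: [2.449, 1.967, 0.0]
force: [2.2, -2.1, -0.3]
width: 0.725
gripper_force: 0.0
```

jog_arm --rows '[[[3, 5, 1], [0, 0, 0], 0.6], [[5, 10, 1], [0, 0, 0], 0.6], [[5, 10, 1], [0, 0, 0], 0.6]]'

```text
clock: 1.48
position: [0.487, -0.0695, 0.3364]
ee_rot: [-2.44, -1.977, -0.002]
force: [-1.2, -1.6, -0.9]
width: 0.602
gripper_force: 0.0
```

```bash
cat >snap.py <<'E'
import sys,pickle;from cell import arm;from h import *
np.set_printoptions(precision=4,suppress=True)
n=sys.argv[1];st=arm.observe();d=arm.get_image("wrist");pickle.dump((d,st),open(f"pics/{n}.pkl","wb"))
cv2.imwrite(f"pics/{n}.png",cv2.resize(d["img"][:,:,::-1],(800,600),interpolation=cv2.INTER_CUBIC))
print(st["position"],st["joints"],st["clock"],"\nR",cv2.Rodrigues(st["ee_rot"])[0].tolist(),"\n",np.array(d["mount"]))
E
python3 snap.py w1
```

```text
[ 0.487  -0.0695  0.3364] [ 0.4825  0.1857 -0.5292  1.6756  0.0945  1.3061 -0.2728] 1.475 
R [[0.2073672632295438, 0.9782631532336714, 0.0001454854037517396], [0.9782608204294738, -0.20736708967974882, 0.002158084892502062], [0.0021413438166518976, -0.0003051934875404874, -0.9999976607490609]] 
 [[-0.0016 -0.9682 -0.2502  0.0663]
 [ 1.     -0.0016 -0.0001 -0.0006]
 [-0.0003 -0.2502  0.9682 -0.1573]
 [ 0.      0.      0.      1.    ]]
```

View pics/w1.png

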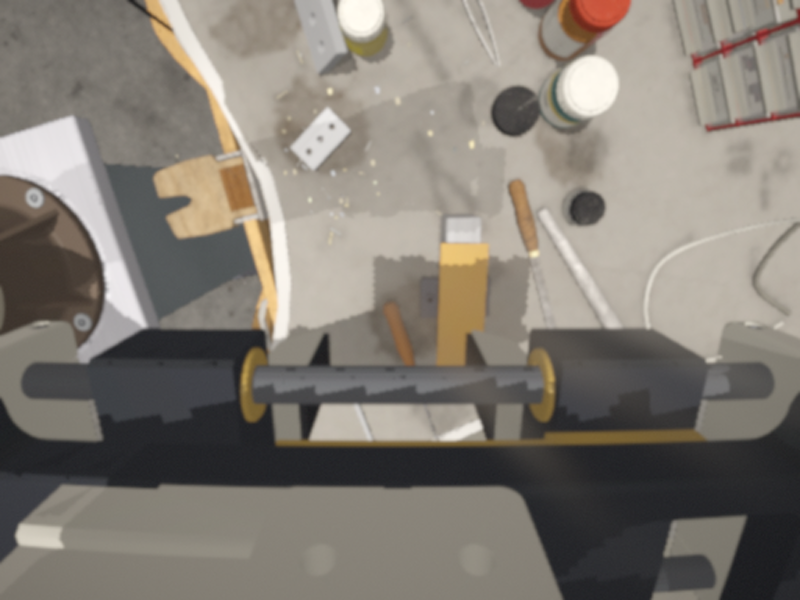

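The wrist view shows the block's bare end with its top edge from (446,216) to (480,218), the strip's leading end at (441..488, 244), and the gauge and jar at the top, (320,30) and (362,20).

```bash
python3 - <<'E'
import pickle;from h import *
np.set_printoptions(precision=4,suppress=True)
d,st=pickle.load(open("pics/w1.pkl","rb"))
hsv=cv2.cvtColor(d["img"],cv2.COLOR_RGB2HSV);m=cv2.inRange(hsv,(12,110,100),(30,255,255));m[:, :270]=0;m[:,325:]=0;m[230:]=0;m[:150]=0
ys,xs=np.where(m>0);print("strip front row",[ (x,ys[xs==x].min()) for x in range(283,314,5)])
P=ray(d,[(x,ys[xs==x].min()-.5) for x in range(285,310,4)],.069,st);print(P[:,:2])
L=[(y,xs[ys==y].min()-.5) for y in range(165,220,10)];Rr=[(y,xs[ys==y].max()+.5) for y in range(165,182,5)]
print("left",ray(d,[(x,y) for y,x in L],.069,st)[:,:2],"right",ray(d,[(x,y) for y,x in Rr],.069,st)[:,:2])
C=cloud(d,st)
g=cv2.cvtColor(d["img"],cv2.COLOR_RGB2GRAY)
print(g[130:160:1,288:306:4].T);print(g[146,278:314]);print(C[130:156,296,2])
E
```

```text
Traceback (most recent call last):
ValueError: zero-size array to reduction operation minimum which has no identity
```

```bash
python3 - <<'E'
import pickle;from h import *
np.set_printoptions(precision=4,suppress=True)
d,st=pickle.load(open("pics/w1.pkl","rb"))
hsv=cv2.cvtColor(d["img"],cv2.COLOR_RGB2HSV);print(hsv[180,276:318].tolist())
m=cv2.inRange(hsv,(8,90,90),(35,255,255));m[:, :272]=0;m[:,325:]=0;m[225:]=0;m[:150]=0
ys,xs=np.where(m>0)
f=lambda y,x:ray(d,[(x,y)],.069,st)[0,:2]
for x in range(286,309,5): 
    if (xs==x).any(): print("front",f(ys[xs==x].min()-.5,x))
for y in range(165,222,12):
    if (ys==y).any(): print("L,R",y,f(y,xs[ys==y].min()-.5),f(y,xs[ys==y].max()+.5))
C=cloud(d,st)
g=cv2.cvtColor(d["img"],cv2.COLOR_RGB2GRAY)
print(g[130:160:1,288:306:4].T);print(g[146,278:314]);print(C[130:156,296,2])
E
```

```text
[[9, 17, 104], [9, 17, 104], [9, 17, 104], [9, 31, 107], [15, 70, 120], [17, 110, 146], [18, 127, 165], [19, 130, 171], [19, 129, 172], [19, 130, 172], [19, 129, 172], [19, 132, 172], [19, 131, 171], [19, 130, 171], [19, 130, 171], [19, 129, 172], [19, 130, 171], [18, 130, 172], [18, 129, 172], [19, 131, 171], [18, 130, 172], [19, 131, 171], [18, 131, 171], [19, 132, 170], [18, 130, 172], [19, 133, 171], [18, 131, 171], [18, 133, 171], [18, 133, 171], [19, 134, 170], [18, 132, 170], [19, 134, 170], [19, 134, 170], [19, 131, 169], [18, 125, 163], [17, 101, 144], [13, 61, 121], [13, 32, 111], [16, 33, 117], [17, 33, 123], [18, 34, 127], [16, 34, 129]]
front [ 0.5384 -0.0704]
front [ 0.5463 -0.0721]
front [ 0.5541 -0.0738]
front [ 0.562  -0.0754]
front [ 0.5699 -0.0771]
L,R 165 [ 0.5285 -0.0841] [ 0.5777 -0.0945]
L,R 177 [ 0.5233 -0.1032] [ 0.573  -0.1138]
L,R 189 [ 0.5195 -0.1231] [ 0.5682 -0.1335]
L,R 201 [ 0.514  -0.1432] [ 0.5649 -0.1541]
L,R 213 [ 0.5101 -0.1641] [ 0.5449 -0.1716]
[[161 160 160 159 159 156 150 142 146 172 194 202 203 203 203 203 203 208
  215 221 224 224 223 221 21
[... 181 characters left out ...]
 148 174 194 200 201 200 200 200 200 203
  210 216 218 219 219 217 208 194 193 198 199 199]
 [142 143 146 148 149 149 144 140 150 176 194 199 199 199 199 199 199 202
  209 214 217 217 217 215 207 194 193 196 197 197]
 [147 147 147 148 150 154 156 155 162 180 192 196 196 196 196 197 201 205
  208 212 213 214 213 213 206 196 195 196 196 197]]
[184 181 174 160 145 135 143 166 188 200 203 204 202 200 199 199 200 200
 200 200 200 200 199 198 196 196 201 207 207 194 175 166 166 167 171 174]
[-0.001   0.0001 -0.0009 -0.0001 -0.0012 -0.0027 -0.0012  0.0215  0.046
  0.0613  0.064   0.0644  0.0643  0.0626  0.0634  0.0648  0.0637  0.0624
  0.0636  0.0636  0.0623  0.0641  0.0634  0.0634  0.063   0.0638]
```

jog_arm --rows '[[[-1, 5, -1], [0, 0, 8], 0.5], [[-2, 10, -3], [0, 0, 14], 0.5], [[-3, 14, -5], [0, 0, 14], 0.5], [[-3, 14, -5], [0, 0, 14], 0.5]]'

```text
clock: 2.02
position: [0.4543, 0.0669, 0.2853]
ee_rot: [-2.186, -2.255, 0.003]
force: [0.6, -0.4, -0.2]
width: 0.5
gripper_force: 0.0
```

```bash
python3 snap.py w2; python3 - <<'E'
import pickle;from h import *
np.set_printoptions(precision=4,suppress=True)
d,st=pickle.load(open("pics/w1.pkl","rb"))
print("face corners",ray(d,[(284.8,139),(296.2,138.7),(307.3,138.4)],.064,st)[:,:2])
E
```

```text
[0.4543 0.0669 0.2853] [ 0.3128  0.1786 -0.6592  1.8232  0.1173  1.1815 -0.3525] 2.025 
R [[-0.03109829912579487, 0.9995132440866232, -0.0024840867370047445], [0.999516300945072, 0.031097593409504243, -0.00032222541401579624], [-0.00024481944954876764, -0.002492905848908692, -0.9999968627370116]] 
 [[-0.0016 -0.9682 -0.2502  0.0665]
 [ 1.     -0.0016 -0.0002 -0.0007]
 [-0.0002 -0.2502  0.9682 -0.1573]
 [ 0.      0.      0.      1.    ]]
face corners [[ 0.5418 -0.0448]
 [ 0.5598 -0.0481]
 [ 0.5773 -0.0513]]
```

View pics/w2.png

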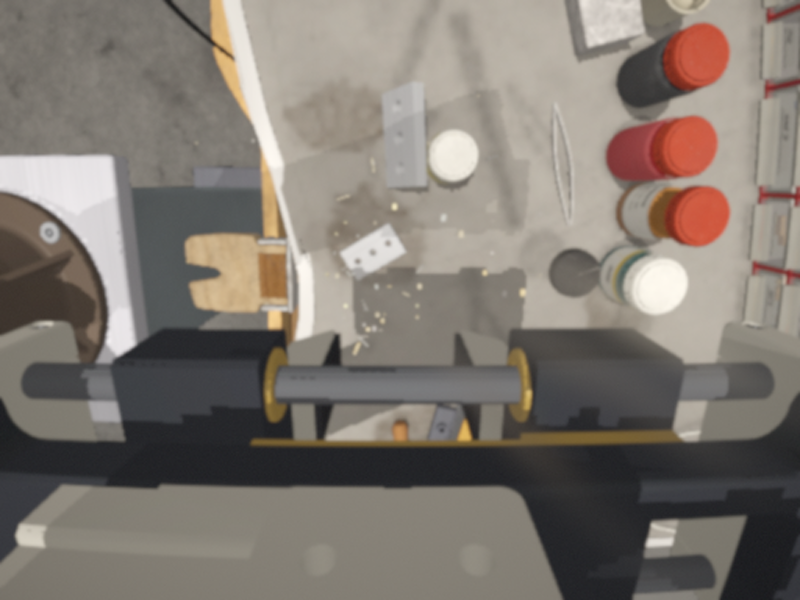

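The wrist view shows the gauge face spanning (383..428, 82..188), with the jar lid at (453,156) on its +x side nearer the -y end, and the decoy at (372,250).

```bash
python3 - <<'E'
import pickle;from h import *
np.set_printoptions(precision=4,suppress=True)
d,st=pickle.load(open("pics/w2.pkl","rb"));C=cloud(d,st)
sub=C[57:116,250:268].reshape(-1,3);sub=sub[(sub[:,2]>.006)&(sub[:,2]<.043)]
c=sub.mean(0);n=np.linalg.svd(sub-c)[2][2];r=np.abs((sub-c)@n);sub=sub[r<.003];c=sub.mean(0);n=np.linalg.svd(sub-c)[2][2]
n*=np.sign(n[0]);print("plane",len(sub),c,n,"tilt",np.degrees(np.arcsin(-n[2])),"yaw",np.degrees(np.arctan2(n[1],n[0])))
# whole gauge: points above bench near the plane
Q=C[40:125,238:282].reshape(-1,3);q=Q[(Q[:,2]>.006)&(np.abs((Q-c)@n)<.003)]
y=np.cross([0,0,1],n);y/=np.linalg.norm(y);z=np.cross(n,y)
a=(q-c)@y;b=(q-c)@z;print("y",np.percentile(a,[0,1,5,95,99,100]),"z",np.percentile(b,[0,1,5,95,99,100]))
t=Q[(Q[:,2]>.03)];print("top pts",t[:,2].max())
ym=(np.percentile(a,1)+np.percentile(a,99))/2
# bench line of -x face
low=c+y*ym-z*(c[2]/z[2]);print("foot of -x face mid",low,"y",y,"z",z)
print("yaxis edges rays z=.044:",ray(d,[(428*.64,82*.64),(428*.64,188*.64)],.047,st))
print("jar",ray(d,[(453*.64,156*.64)],.06,st))
E
```

```text
plane 666 [0.4517 0.1782 0.0281] [ 0.8466  0.0723 -0.5274] tilt 31.82734817432217 yaw 4.8832521307436965
y [-0.0454 -0.0445 -0.0409  0.0402  0.0434  0.0444] z [-0.0264 -0.0254 -0.0231  0.0247  0.0254  0.0259]
top pts 0.44266815348855465
foot of -x face mid [0.4343 0.1762 0.    ] y [-0.0851  0.9964  0.    ] z [0.5254 0.0449 0.8496]
yaxis edges rays z=.044: [[0.4756 0.2236 0.047 ]
 [0.4797 0.1321 0.047 ]]
jar [[0.4996 0.1604 0.06  ]]
```

```bash
python3 - <<'E'
from cell import arm;from h import *
np.set_printoptions(precision=3,suppress=True)
st=arm.observe();R0=cv2.Rodrigues(st["ee_rot"])[0];p0=st["position"]
yaw=np.radians(4.4);t=np.radians(31.9);a=np.radians(20)
n=np.array([np.cos(t)*np.cos(yaw),np.cos(t)*np.sin(yaw),-np.sin(t)]);y=np.array([-np.sin(yaw),np.cos(yaw),0]);z=np.cross(n,y)
tz=-np.cos(a)*z-np.sin(a)*y;R=np.c_[np.cross(n,tz),n,tz]
print("turn",np.degrees(cv2.Rodrigues(R@R0.T)[0].ravel()))
c=np.array([.4517,.1777,.0281])+.006*n
g=c+.032*y+.018*z+.019*tz
for k in(.09,.04,0): print(k,g-k*tz,"shift cm",(g-k*tz-p0)*100)
print("tz",tz)
E
```

```text
turn [-21.063  30.447   8.235]
0.09 [0.497 0.238 0.097] shift cm [  4.171  17.26  -18.914]
0.04 [0.474 0.219 0.057] shift cm [  1.827  15.365 -22.903]
0 [0.455 0.204 0.025] shift cm [ -0.048  13.848 -26.094]
tz [-0.469 -0.379 -0.798]
```

jog_arm --rows '[[[2, 5, -2], [-4, 6, 2], 0.3], [[4, 10, -5], [-9, 13, 3.5], 0.3], [[5.5, 15, -9], [-14, 20, 5.5], 0.3], [[6, 18, -13], [-19, 27, 7.5], 0.3], [[5, 17.9, -17.5], [-21, 30.5, 8.2], 0.3], [[4.2, 17.3, -18.9], [-21, 30.5, 8.2], 0.3], [[4.2, 17.3, -18.9], [-21, 30.5, 8.2], 0.3]]'

```text
clock: 2.95
position: [0.4987, 0.2359, 0.096]
ee_rot: [-1.843, -2.193, 0.946]
force: [0.8, -0.4, 0.9]
width: 0.297
gripper_force: 0.0
```

```bash
python3 snap.py w3
```

```text
[0.4987 0.2359 0.096 ] [-0.2765  0.9322 -0.5882  1.2968  0.3783  1.7002 -0.7286] 2.95 
R [[-0.24870988841200292, 0.8459308921845689, -0.4717460302471113], [0.9236659994611677, 0.06055308025350936, -0.37838399267307066], [-0.2915210332814622, -0.5298436091146438, -0.7964177528375904]] 
 [[-0.0016 -0.9684 -0.2493  0.0669]
 [ 1.     -0.0014 -0.0008 -0.0003]
 [ 0.0004 -0.2493  0.9684 -0.157 ]
 [ 0.      0.      0.      1.    ]]
```

View pics/w3.png

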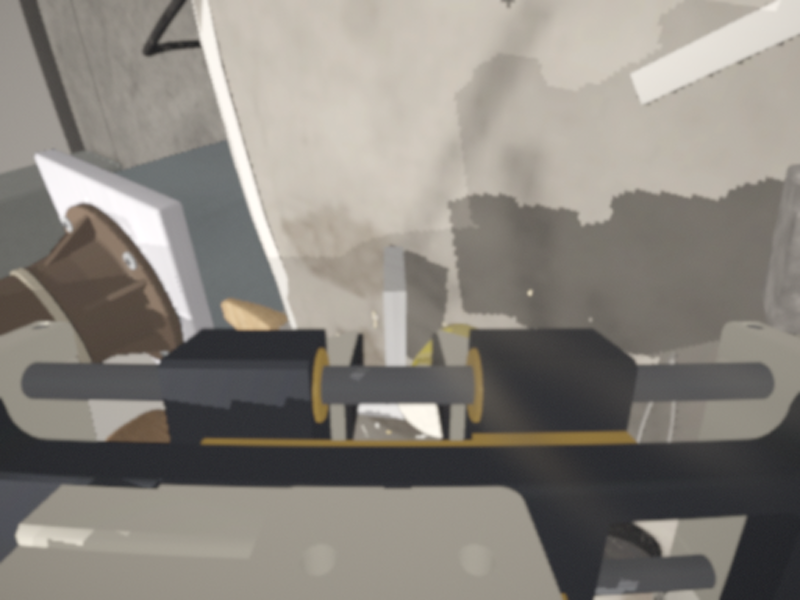

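The wrist view looks along the gauge's thickness. The gauge edge at columns 384..406 sits midway between the fingers (345 and 450) and lines up with the tool, so I'll go straight in.

jog_arm --rows '[[[-1.5, -1.1, -2.4], [0, 0, 0], 0.3], [[-3, -2.2, -4.8], [0, 0, 0], 0.3], [[-4.4, -3.2, -7.1], [0, 0, 0], 0.3], [[-4.4, -3.2, -7.1], [0, 0, 0], 0.3]]'

```text
clock: 3.5
position: [0.4547, 0.2049, 0.0272]
ee_rot: [-1.844, -2.196, 0.942]
force: [0.0, 0.5, 0.3]
width: 0.296
gripper_force: 0.0
```

jog_arm --rows '[[[0, 0, 0], [0, 0, 0], 0.0], [[0, 0, 0], [0, 0, 0], 0.0], [[0, 0, 0], [0, 0, 0], 0.0], [[0, 0, 0], [0, 0, 0], 0.0]]' --newtons 35

```text
clock: 4.0
position: [0.4552, 0.2075, 0.0276]
ee_rot: [-1.843, -2.199, 0.938]
force: [2.5, 1.6, 7.0]
width: 0.13
gripper_force: 34.9
```

```bash
cat >plan.py <<'E'
from cell import arm;from h import *
np.set_printoptions(precision=3,suppress=True)
st=arm.observe();R0=cv2.Rodrigues(st["ee_rot"])[0];p=st["position"]
n=R0[:,1];y=np.cross([0,0,1],n);y/=np.linalg.norm(y);z=np.cross(n,y)
t=np.arcsin(-n[2]);c=np.array([.4517,.1777,.0281])+.006*n
c=c+n*((p-c)@n); c=c+z*((.006*np.sin(t)+.026*np.cos(t)-c[2])/z[2])
G=np.c_[n,y,z];print("tilt",np.degrees(t),"yaw",np.degrees(np.arctan2(n[1],n[0])),"c",c,"tcp in gauge mm",G.T@(p-c)*1e3)
yb=np.radians(-12.2);u=np.array([-np.sin(yb),np.cos(yb),0]);T=np.c_[[np.cos(yb),np.sin(yb),0],u,[0,0,1]]
Rt=T@G.T@R0;o=G.T@(p-c)
print("turn",np.degrees(cv2.Rodrigues(Rt@R0.T)[0].ravel()),"u",u)
for gap,h in((.03,.1),(.015,.006),(0,0)):
    q=np.array([.5597,-.0481,.026+h])+u*(.045+gap)+T@o;print(gap,h,q,"cm",(q-p)*100)
np.savez("pics/plan.npz",o=o,Ro=G.T@R0)
E
python3 plan.py
```

```text
tilt 31.72716788302412 yaw 4.389506548548146 c [0.456 0.178 0.025] tcp in gauge mm [-0.    29.466  2.79 ]
turn [ -2.168 -31.762 -16.162] u [0.211 0.977 0.   ]
0.03 0.1 [0.582 0.054 0.129] cm [ 12.662 -15.351  10.115]
0.015 0.006 [0.579 0.039 0.035] cm [ 12.345 -16.817   0.715]
0 0 [0.575 0.025 0.029] cm [ 12.028 -18.283   0.115]
```

jog_arm --rows '[[[-1.2, 0, 1.2], [0, 0, 0], 0.0], [[-2.5, 0, 4.5], [0, 0, 0], 0.0], [[-2, -0.5, 8.5], [0, -5, 0], 0.0], [[1.5, -3.5, 10.5], [-0.5, -12, -4], 0.0], [[5.5, -7.5, 11], [-1, -20, -8], 0.0], [[9.5, -11.5, 11], [-1.7, -27, -12.5], 0.0], [[12.5, -15.2, 10.1], [-2.2, -31.8, -16.2], 0.0], [[12.5, -15.2, 10.1], [-2.2, -31.8, -16.2], 0.0]]'

```text
clock: 5.0
position: [0.5792, 0.0502, 0.1278]
ee_rot: [2.261, 1.81, -0.4]
force: [-0.2, 0.7, -2.7]
width: 0.129
gripper_force: 34.9
```

```bash
python3 - <<'E'
from cell import arm;from h import *
import pickle
np.set_printoptions(precision=4,suppress=True)
st=arm.observe();print(st["clock"],st["position"],st["width"],st["joints"])
R=cv2.Rodrigues(st["ee_rot"])[0];print("tool y",R[:,1],"yaw",np.degrees(np.arctan2(R[1,1],R[0,1])))
d=arm.get_image("top");e=arm.get_image("side");pickle.dump((d,e,st),open("pics/t1.pkl","wb"))
cv2.imwrite("pics/t1.png",np.vstack([cv2.resize(x[:,:,::-1],(600,300),interpolation=cv2.INTER_CUBIC) for x in (d["img"][120:230,200:420],e["img"][110:250,180:460])]))
E
```

```text
5.0 [0.5792 0.0502 0.1278] 0.12895802577744897 [-0.0478  0.6123 -0.479   1.6596  0.5689  1.2318 -0.9784]
tool y [ 0.9758 -0.2187  0.0001] yaw -12.63224623810035
```

View pics/t1.png

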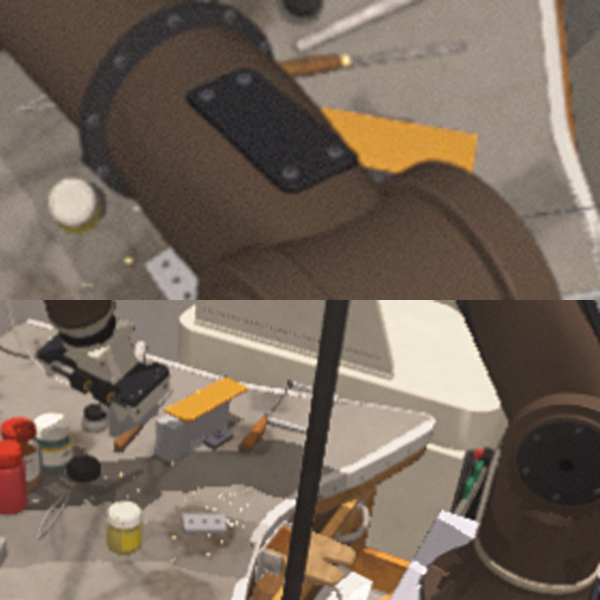

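The side view shows the gauge held upright in front of the block's bare end, with the jar and the decoy undisturbed. Next I'll lower it with a gap left to the face.

jog_arm --rows '[[[-0.1, -0.6, -4], [0, 0, 0], 0.0], [[-0.2, -1.3, -7.5], [0, 0, 0], 0.0], [[-0.2, -1.3, -9], [0, 0, 0], 0.0], [[-0.2, -1.3, -9.4], [0, 0, 0], 0.0], [[-0.2, -1.3, -9.4], [0, 0, 0], 0.0]]'

```text
clock: 5.72
position: [0.5776, 0.0428, 0.0343]
ee_rot: [2.256, 1.82, -0.395]
force: [0.5, -1.1, -2.1]
width: 0.129
gripper_force: 34.9
```

```bash
python3 - <<'E'
from cell import arm;from h import *
import pickle
np.set_printoptions(precision=4,suppress=True)
st=arm.observe();print(st["clock"],st["position"],st["force"])
w=arm.get_image("wrist");e=arm.get_image("side");pickle.dump((w,e,st),open("pics/t2.pkl","wb"))
a=cv2.resize(e["img"][150:220,210:310,::-1],(800,560),interpolation=cv2.INTER_CUBIC)
cv2.imwrite("pics/t2.png",a)
P=np.load("pics/plan.npz");R=cv2.Rodrigues(st["ee_rot"])[0];G=R@P["Ro"].T;c=st["position"]-G@P["o"]
print("gauge c",c,"axes",G);print("bottom corners z",[(c+G@np.array([0,s*.045,-.026])) for s in(-1,1)])
C=cloud(e)[150:220,210:310];f=(C[...,2]>.004)&(C[...,2]<.06)
q=(C-c)@G;m=(abs(q[...,1])<.06)&(abs(q[...,2])<.04)&(q[...,0]>-.02)&(q[...,0]<.02)
Q=q[m];print(len(Q),np.percentile(Q,[1,5,50,95,99],axis=0))
E
```

```text
5.725 [0.5776 0.0428 0.0343] [ 0.5419 -1.0897 -2.1325]
gauge c [0.5713 0.014  0.0315] axes [[ 0.9773  0.2117  0.0008]
 [-0.2117  0.9773 -0.0001]
 [-0.0008 -0.0001  1.    ]]
bottom corners z [array([ 0.5618, -0.03  ,  0.0055]), array([0.5808, 0.058 , 0.0055])]
278 [[-0.0197 -0.059  -0.035 ]
 [-0.0188 -0.05   -0.0339]
 [-0.005   0.0309 -0.0296]
 [ 0.0097  0.0552  0.0183]
 [ 0.0173  0.059   0.0291]]
```

View pics/t2.png

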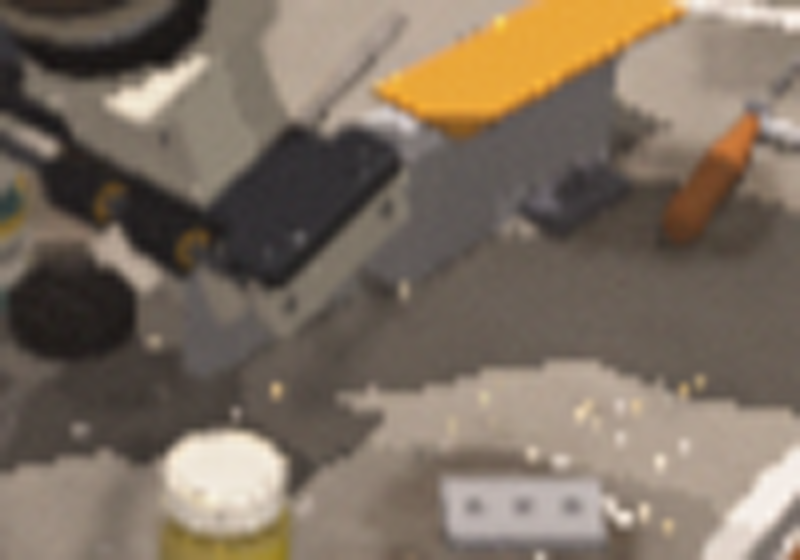

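The side view shows the gauge upright at (200,330), in line with the block at about 18 mm from its face. I'll lower it close to the bench and bring it up to the face.

jog_arm --rows '[[[0.1, 0, -0.2], [0, 0, 0], 0.0], [[0, -0.6, -0.4], [0, 0, 0], 0.0], [[-0.1, -1.2, -0.4], [0, 0, 0], 0.0], [[-0.15, -1.4, -0.4], [0, 0, 0], 0.0], [[-0.15, -1.4, -0.4], [0, 0, 0], 0.0], [[-0.15, -1.4, -0.4], [0, 0, 0], 0.0]]'

```text
clock: 6.58
position: [0.5756, 0.0278, 0.0295]
ee_rot: [2.257, 1.819, -0.397]
force: [-0.1, -0.4, -3.3]
width: 0.13
gripper_force: 34.9
```

jog_arm --rows '[[[-0.04, -0.2, 0], [0, 0, 0], 0.0], [[-0.04, -0.2, 0], [0, 0, 0], 0.0], [[-0.07, -0.35, 0], [0, 0, 0], 0.0], [[-0.07, -0.35, 0], [0, 0, 0], 0.0]]'

```text
clock: 7.08
position: [0.575, 0.0249, 0.0296]
ee_rot: [2.257, 1.82, -0.396]
force: [-0.9, 3.2, -1.2]
width: 0.13
gripper_force: 34.9
```

jog_arm --rows '[[[-0.02, -0.15, 0], [0, 0, 0], 0.0], [[-0.04, -0.25, 0], [0, 0, 0], 0.0], [[-0.04, -0.25, 0], [0, 0, 0], 0.0]]'

```text
clock: 7.45
position: [0.5751, 0.0248, 0.0297]
ee_rot: [2.257, 1.823, -0.391]
force: [0.5, 9.7, -1.1]
width: 0.128
gripper_force: 34.9
```

jog_arm --rows '[[[0.02, 0.1, -0.1], [0, 0, 0], 0.0], [[0.03, 0.15, -0.15], [0, 0, 0], 0.0], [[0.03, 0.15, -0.25], [0, 0, 0], 0.0], [[0.03, 0.15, -0.25], [0, 0, 0], 0.0]]'

```text
clock: 7.95
position: [0.5752, 0.0248, 0.0293]
ee_rot: [2.256, 1.819, -0.394]
force: [-4.6, 5.6, 20.9]
width: 0.128
gripper_force: 34.9
```

jog_arm --rows '[[[0, 0, 0.17], [0, 0, 0], 0.0], [[0, 0, 0.17], [0, 0, 0], 0.0], [[0, 0, 0.17], [0, 0, 0], 0.22], [[0, 0, 0.17], [0, 0, 0], 0.3], [[0, 0, 0.17], [0, 0, 0], 0.3]]'

```text
clock: 8.57
position: [0.5747, 0.0225, 0.0287]
ee_rot: [2.257, 1.818, -0.398]
force: [-0.8, 0.3, -0.3]
width: 0.292
gripper_force: 0.0
```

```bash
python3 - <<'E'
from cell import arm;from h import *
np.set_printoptions(precision=4,suppress=True)
st=arm.observe();print(st["position"],st["force"],st["width"]);print(cv2.Rodrigues(st["ee_rot"])[0])
E
```

```text
[0.5747 0.0225 0.0287] [-0.799   0.3442 -0.2915] 0.29171709030937304
[[ 0.1999  0.977  -0.0741]
 [ 0.9185 -0.2132 -0.3329]
 [-0.3411 -0.0016 -0.94  ]]
```

The gauge is released. I'll retreat along the tool axis, then go to a view over the block.

jog_arm --rows '[[[0.1, 0.6, 1.7], [0, 0, 0], 0.3], [[0.4, 2, 5.6], [0, 0, 0], 0.3], [[0.9, 4, 11], [0, 0, 0], 0.5], [[0.5, 0, 15], [7, -1.5, 0], 0.65], [[-1, -5, 19], [14, -3, 0], 0.65], [[-2, -9, 23], [19.4, -4.2, 0], 0.65], [[-3, -12, 24], [19.4, -4.2, 0], 0.65], [[-3, -12, 24], [19.4, -4.2, 0], 0.65]]'

```text
clock: 9.57
position: [0.5445, -0.1003, 0.271]
ee_rot: [2.449, 1.964, -0.002]
force: [-0.0, 1.0, 0.5]
width: 0.653
gripper_force: 0.0
```

```bash
python3 snap.py w4
```

```text
[ 0.5445 -0.1003  0.271 ] [ 0.5382  0.3514 -0.6089  1.647   0.2147  1.2097 -0.3376] 9.575 
R [[0.21748180448206367, 0.9760642062098803, 0.0005745216288594074], [0.9760617381231935, -0.21747981093372948, -0.0024525921307329886], [-0.002268940536018811, 0.001094162741904201, -0.9999968273533363]] 
 [[-0.0016 -0.9682 -0.2502  0.0663]
 [ 1.     -0.0016 -0.0001 -0.0006]
 [-0.0003 -0.2502  0.9682 -0.1573]
 [ 0.      0.      0.      1.    ]]
```

View pics/w4.png

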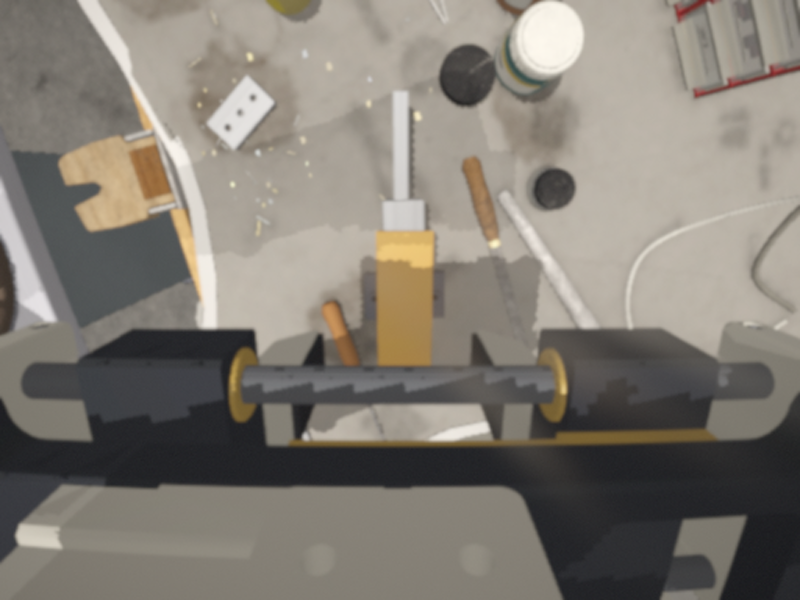

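The view shows the gauge standing upright at columns 392..410, rows 91..200, against the block's face and in line with it. The strip's front edge is at row 232, and nothing else has moved.

```bash
python3 - <<'E'
import pickle;from h import *
np.set_printoptions(precision=4,suppress=True)
d,st=pickle.load(open("pics/w4.pkl","rb"));g=cv2.cvtColor(d["img"],cv2.COLOR_RGB2GRAY).astype(float)
def edge(v,lo,hi): # subpixel strongest gradient
    s=np.diff(v[lo:hi]);k=np.argmax(abs(s));w=abs(s[max(0,k-2):k+3]);return lo+.5+(np.arange(max(0,k-2),max(0,k-2)+len(w))@w)/w.sum()
# gauge
far=[edge(g[:,x],50,66) for x in(254,256,258)];print("far rows",far)
Fr=ray(d,[(x,e) for x,e in zip((254,256,258),far)],.052,st).mean(0);print("gauge far end",Fr)
rows=range(66,122,6);L=[edge(g[y],246,255) for y in rows];Rr=[edge(g[y],257,267) for y in rows];print(np.round(L,1),np.round(Rr,1))
pl=ray(d,[(a,y) for a,y in zip(L,rows)],.052,st);k=np.polyfit(pl[:,1],pl[:,0],1);print("gauge yaw L",np.degrees(np.arctan(k[0])))
pr=ray(d,[(a,y) for a,y in zip(Rr,rows)],.052,st);k=np.polyfit(pr[:,1],pr[:,0],1);print("gauge yaw R",np.degrees(np.arctan(k[0])),"mid",(pl+pr)[[0,-1]]/2)
f=[edge(g[:,x],120,136) for x in range(248,270,3)];print("face rows",np.round(f,1))
F=ray(d,[(x,e) for x,e in zip(range(248,270,3),f)],.064,st);print("face",F.mean(0))
S=d["img"][:,:,2].astype(float);xs=range(246,275,4)
f=[edge(S[:,x],140,156) for x in xs];print("strip rows",np.round(f,1))
s=ray(d,[(x,e) for x,e in zip(xs,f)],.069,st);print("strip front",s[0],s[-1],s.mean(0))
rows=range(160,226,8);L=[edge(S[y],234,248) for y in rows];Rr=[edge(S[y],270,284) for y in rows];print(np.round(L,1),np.round(Rr,1))
for e in(L,Rr):
    p=ray(d,[(a,y) for a,y in zip(e,rows)],.069,st);k=np.polyfit(p[:,1],p[:,0],1);print("strip yaw",np.degrees(np.arctan(k[0])),p[0],p[-1])
u=np.array([.2130,.977,0]);print("slide mm",(Fr-s.mean(0))@u*1e3,"face-strip",(F.mean(0)-s.mean(0))@u*1e3,"gauge end-face",(Fr-F.mean(0))@u*1e3)
E
```

```text
far rows [np.float64(57.76086956521739), np.float64(57.82608695652174), np.float64(57.780701754385966)]
gauge far end [0.5782 0.0401 0.052 ]
[250.9 251.  250.9 251.4 251.4 251.3 251.4 251.5 251.5 251.4] [260.8 264.2 261.2 261.2 261.2 261.2 261.2 261.2 261.2 261.1]
gauge yaw L 12.116927012269402
gauge yaw R 13.373041302661846 mid [[ 0.5758  0.0302  0.052 ]
 [ 0.5611 -0.0381  0.052 ]]
face rows [128.2 128.4 127.3 128.  128.2 127.3 127.7 127.7]
face [ 0.5617 -0.0487  0.064 ]
strip rows [147.2 147.3 147.3 147.2 147.3 147.4 147.3 141. ]
strip front [ 0.5398 -0.0698  0.069 ] [ 0.5782 -0.0699  0.069 ] [ 0.5584 -0.073   0.069 ]
[240.2 240.  239.4 239.4 237.5 240.2 241.  241.  241.6] [278.8 278.2 277.3 277.1 278.8 276.2 275.8 275.7 275.4]
strip yaw 11.869772749030433 [ 0.5282 -0.0849  0.069 ] [ 0.5085 -0.1761  0.069 ]
strip yaw 14.209179082050497 [ 0.5794 -0.0964  0.069 ] [ 0.5564 -0.1869  0.069 ]
slide mm 114.70831017600578 face-strip 24.419300669207665 gauge end-face 90.28900950679812
```

jog_arm --rows '[[[-0.7, -4.5, -3], [0, 0, 0], 0.75], [[-1.4, -9.1, -7], [0, 0, 0], 0.75], [[-1.4, -9.1, -12], [0, 0, 0], 0.75], [[-1.4, -9.1, -16], [0, 0, 0], 0.75], [[-1.4, -9.1, -19], [0, 0, 0], 0.75], [[-1.4, -9.1, -19], [0, 0, 0], 0.75]]'

```text
clock: 10.38
position: [0.5297, -0.1852, 0.0768]
ee_rot: [-2.438, -1.973, 0.006]
force: [-0.8, 0.5, -0.3]
width: 0.743
gripper_force: 0.0
```

```bash
python3 snap.py w5
```

```text
[ 0.5297 -0.1852  0.0768] [ 0.6045  0.5621 -0.5103  1.855   0.3614  0.8242 -0.3013] 10.375 
R [[0.2087743544844065, 0.9779432127634718, -0.0063514974201460475], [0.9779636783167219, -0.20876620304092364, 0.0019277865812457403], [0.0005592878027576571, -0.0066140061789084804, -0.9999779708170671]] 
 [[-0.0016 -0.9682 -0.2502  0.0663]
 [ 1.     -0.0016 -0.0001 -0.0006]
 [-0.0003 -0.2501  0.9682 -0.1573]
 [ 0.      0.      0.      1.    ]]
```

View pics/w5.png

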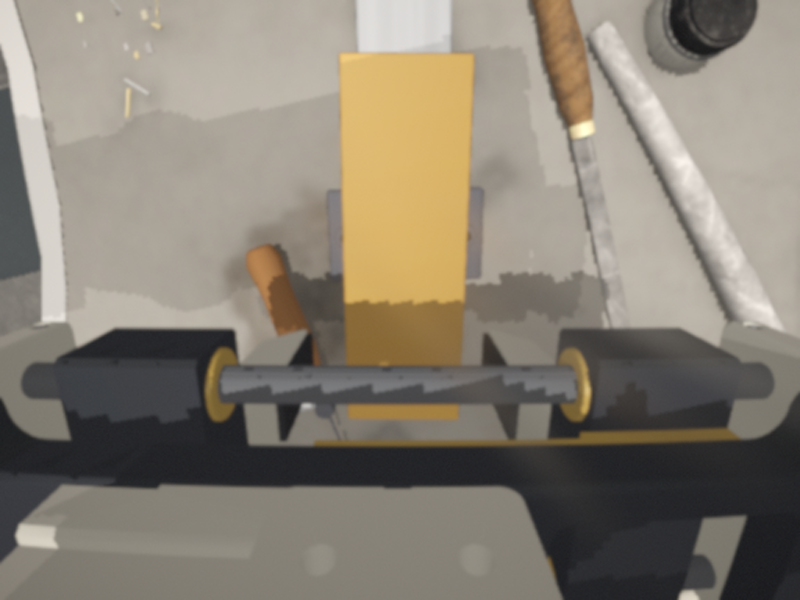

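The view shows the strip centred (345..463) between the open fingers (about 312..487), with its front edge straight at row 54. The fingertips will stay above the saw handle, so I'll lower and grip.

jog_arm --rows '[[[0, -0.2, -1.5], [0, 0, 0], 0.75], [[0, -0.2, -2.9], [0, 0, 0], 0.75], [[0, -0.2, -2.9], [0, 0, 0], 0.75], [[0, -0.2, -2.9], [0, 0, 0], 0.55], [[0, -0.2, -2.9], [0, 0, 0], 0.4], [[0, -0.2, -2.9], [0, 0, 0], 0.4], [[0, -0.2, -2.9], [0, 0, 0], 0.4]]' --newtons 35

```text
clock: 11.3
position: [0.5311, -0.19, 0.0501]
ee_rot: [-2.446, -1.972, 0.002]
force: [1.0, -0.8, 1.4]
width: 0.539
gripper_force: 35.0
```

```bash
python3 snap.py w6; python3 - <<'E'
import pickle;from h import *
np.set_printoptions(precision=4,suppress=True)
d,st=pickle.load(open("pics/w6.pkl","rb"))
S=d["img"][:,:,2].astype(float);H=cv2.cvtColor(d["img"],cv2.COLOR_RGB2HSV)
print(st["force"],[int(np.argmax(H[:,x,1]>90)) for x in range(220,300,8)])
xs=range(224,296,8);P=ray(d,[(x,np.argmax(H[:,x,1]>90)-.5) for x in xs],.069,st);print(P[:,:2],P.mean(0))
E
```

```text
[ 0.5311 -0.19    0.0501] [ 0.5941  0.5975 -0.4887  1.8734  0.3916  0.7675 -0.323 ] 11.3 
R [[0.21223559519994617, 0.977217806113938, -0.0011880841664787612], [0.9772180658158967, -0.21223652077465993, -0.0007149073403588627], [-0.0009507750326011522, -0.0010092885262989932, -0.999999038681292]] 
 [[-0.0016 -0.9682 -0.2502  0.0663]
 [ 1.     -0.0016 -0.0001 -0.0006]
 [-0.0003 -0.2502  0.9682 -0.1573]
 [ 0.      0.      0.      1.    ]]
[ 1.0395 -0.8416  1.4201] [7, 7, 7, 7, 7, 7, 7, 7, 7, 7]
[[ 0.5419 -0.0714]
 [ 0.5456 -0.0723]
 [ 0.5493 -0.0731]
 [ 0.5529 -0.0739]
 [ 0.5566 -0.0747]
 [ 0.5602 -0.0755]
 [ 0.5639 -0.0763]
 [ 0.5676 -0.0771]
 [ 0.5712 -0.0783]] [ 0.5566 -0.0747  0.069 ]
```

jog_arm --rows '[[[0, 0, -0.1], [0, 0, 0], 0.4], [[0.11, 0.5, -0.1], [0, 0, 0], 0.4], [[0.32, 1.5, -0.1], [0, 0, 0], 0.4], [[0.53, 2.5, -0.1], [0, 0, 0], 0.4], [[0.75, 3.5, -0.1], [0, 0, 0], 0.4], [[0.96, 4.5, -0.1], [0, 0, 0], 0.4], [[1.17, 5.5, -0.1], [0, 0, 0], 0.4], [[1.17, 5.5, -0.1], [0, 0, 0], 0.4]]' --newtons 45

```text
clock: 12.35
position: [0.5437, -0.1358, 0.0501]
ee_rot: [2.444, 1.97, -0.002]
force: [-1.1, -2.9, 13.3]
width: 0.531
gripper_force: 45.0
```

```bash
cat >chk.py <<'E'
import sys,pickle;from cell import arm;from h import *
np.set_printoptions(precision=4,suppress=True)
st=arm.observe();d=arm.get_image("wrist");H=cv2.cvtColor(d["img"],cv2.COLOR_RGB2HSV)
print(st["clock"],st["position"],st["force"],st["width"])
xs=range(224,296,8);r=[int(np.argmax(H[:,x,1]>90)) for x in xs];print(r)
P=ray(d,[(x,e-.5) for x,e in zip(xs,r)],.069,st);print("front",P[0],P[-1],P.mean(0),"from TCP",(P.mean(0)-st["position"])@[.213,.977,0])
R=cv2.Rodrigues(st["ee_rot"])[0];print("yaw",np.degrees(np.arctan2(R[0,0],R[1,0])),"tool z",R[:,2])
E
python3 chk.py
```

```text
12.35 [ 0.5437 -0.1358  0.0501] [-1.1433 -2.852  13.3051] 0.5305419549347353
[7, 7, 7, 7, 7, 6, 7, 7, 7]
front [ 0.5545 -0.0174  0.069 ] [ 0.5838 -0.0237  0.069 ] [ 0.5691 -0.0206  0.069 ] from TCP 0.1180673457408551
yaw 12.268586604122646 tool z [ 0.0004 -0.0025 -1.    ]
```

jog_arm --rows '[[[0.21, 1, 0], [0, 0, 0], 0.4], [[0.43, 2, 0], [0, 0, 0], 0.4], [[0.64, 3, 0], [0, 0, 0], 0.4], [[0.85, 4, 0], [0, 0, 0], 0.4], [[1.06, 5, 0], [0, 0, 0], 0.4], [[1.22, 5.7, 0], [0, 0, 0], 0.4], [[1.22, 5.7, 0], [0, 0, 0], 0.4], [[1.22, 5.7, 0], [0, 0, 0], 0.4]]'

```text
clock: 13.4
position: [0.5558, -0.0794, 0.05]
ee_rot: [2.445, 1.969, -0.002]
force: [-2.5, -5.5, 13.5]
width: 0.533
gripper_force: 45.0
```

```bash
python3 chk.py; python3 - <<'E'
from cell import arm;from h import *
import pickle
e=arm.get_image("side");pickle.dump(e,open("pics/s2.pkl","wb"))
cv2.imwrite("pics/s2.png",cv2.resize(e["img"][150:220,200:300,::-1],(800,560),interpolation=cv2.INTER_CUBIC))
E
```

```text
13.4 [ 0.5558 -0.0794  0.05  ] [-2.5211 -5.5455 13.4967] 0.5331674677018309
[7, 7, 6, 7, 6, 6, 7, 7, 7]
front [0.5667 0.0391 0.069 ] [0.5959 0.0327 0.069 ] [0.5813 0.036  0.069 ] from TCP 0.11815551065796084
yaw 12.31076019454572 tool z [ 0.0003 -0.0026 -1.    ]
```

View pics/s2.png

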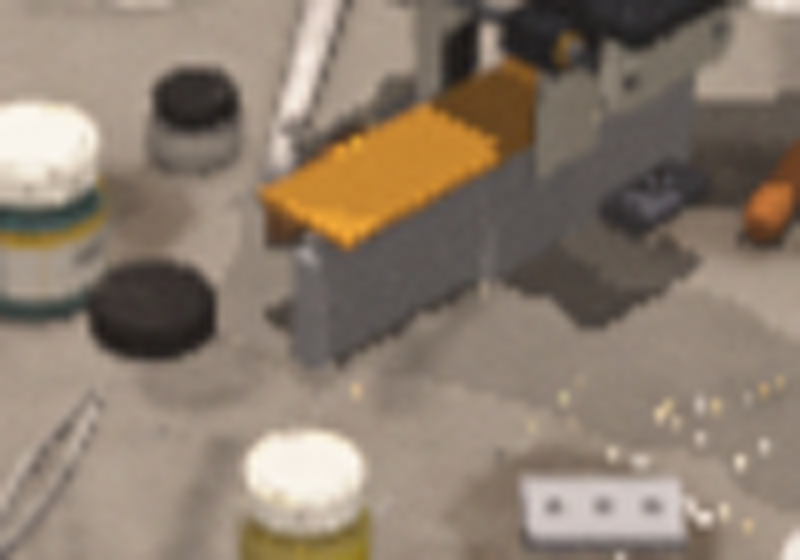

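The side view shows the strip flat on the block and overhanging to nearly above the gauge's far end. The gauge stands below, clear of the strip, with its end face at (300..330, 245..365). The strip's end corners are at (262,190) and (350,247).

```bash
python3 - <<'E'
from h import *;import pickle
np.set_printoptions(precision=4,suppress=True)
e=pickle.load(open("pics/s2.pkl","rb"));u=np.array([.213,.977,0])
q=lambda a:np.array(a)/8-.4+[200,150]
def f(n,a,z): P=ray(e,q(a),z);print(n,P[:,:2].tolist(),"u",P@u*1e3)
f("strip end top",[(262,190),(350,247)],.069)
f("gauge bottom end",[(297,362),(329,366)],0)
f("gauge top end",[(300,243),(330,247)],.052)
g=cv2.cvtColor(e["img"],cv2.COLOR_RGB2GRAY);print(g[176:200,236:244]);print(g[188,230:250])
E
```

```text
strip end top [[0.6048303206532074, 0.03172008330287435], [0.5540776168321786, 0.04707277652336883]] u [159.8194 164.0086]
gauge bottom end [[0.5815621090546809, 0.041904740743113233], [0.5692402753796316, 0.037227314399872036]] u [164.8137 157.6193]
gauge top end [[0.5854160331256429, 0.033959006078656206], [0.5739030061462882, 0.029882097579653433]] u [157.8716 151.4361]
[[132 157 158 162 161 159 158 149]
 [ 92 116 131 168 169 169 168 162]
 [ 73  68  88 127 144 171 169 171]
 [ 61  66 105 106 105 126 147 171]
 [ 70  82 108  98  85  86 106 134]
 [109 134 148 106  89  84  87  94]
 [120 120 142 126  94  87  86  87]
 [120 104 109 113  94  88  89  87]
 [122 103 102 102  93  89  90  88]
 [121 105 100 102  98  90  88  87]
 [119 103 101 100  99  91  90  88]
 [ 98  98 100 102  99  94  91  90]
 [ 82  95 100 101 103  87  87  91]
 [ 83  95  97  98  98  87  87  88]
 [ 83  96  97  98  98  91  88  87]
 [ 90  96  97 100 100  90  89  85]
 [108  99  97  99 101  89  86  86]
 [106  97  99 100 101  89  86  81]
 [110 101  97 100  99  88  73  78]
 [127 114  99 100 109 113  82 107]
 [133 126 117 120 124 128 119 130]
 [145 131 126 124 126 131 143 146]
 [152 145 142 131 137 142 151 157]
 [154 152 148 142 151 152 152 155]]
[138 136 133 105  95  78  82  95 100 101 103  87  87  91  86  86  87  87
  88  86]
```

jog_arm --rows '[[[0.03, 0.14, 0], [0, 0, 0], 0.4], [[0.06, 0.29, 0], [0, 0, 0], 0.4], [[0.06, 0.29, 0], [0, 0, 0], 0.4], [[0.06, 0.29, 0], [0, 0, 0], 0.4]]'

```text
clock: 14.0
position: [0.556, -0.0782, 0.05]
ee_rot: [2.446, 1.967, -0.005]
force: [-2.1, -9.1, 15.3]
width: 0.532
gripper_force: 45.0
```

```bash
python3 chk.py
```

```text
14.0 [ 0.556  -0.0782  0.05  ] [-2.1234 -9.115  15.2988] 0.5318983339713851
[7, 7, 7, 6, 6, 6, 7, 7, 7]
front [0.5671 0.0402 0.069 ] [0.5963 0.0338 0.069 ] [0.5818 0.0371 0.069 ] from TCP 0.11810706028018408
yaw 12.381989004283275 tool z [-0.0003 -0.0044 -1.    ]
```

jog_arm --rows '[[[0.03, 0.12, 0], [0, 0, 0], 0.4], [[0.04, 0.2, 0], [0, 0, 0], 0.4], [[0.04, 0.2, 0], [0, 0, 0], 0.4], [[0.04, 0.2, 0], [0, 0, 0], 0.4]]'

```text
clock: 14.55
position: [0.5565, -0.0762, 0.05]
ee_rot: [2.446, 1.967, -0.005]
force: [-2.6, -8.8, 15.1]
width: 0.533
gripper_force: 45.0
```

```bash
python3 chk.py
```

```text
14.55 [ 0.5565 -0.0762  0.05  ] [-2.5621 -8.8239 15.1127] 0.5334756921420584
[7, 7, 6, 6, 6, 6, 6, 7, 7]
front [0.5676 0.0421 0.069 ] [0.5968 0.0357 0.069 ] [0.5822 0.0391 0.069 ] from TCP 0.11819779162476678
yaw 12.387262584596451 tool z [-0.0003 -0.0044 -1.    ]
```

jog_arm --rows '[[[-0.02, -0.1, 0], [0, 0, 0], 0.4], [[-0.02, -0.1, 0], [0, 0, 0], 0.4], [[-0.02, -0.1, 0], [0, 0, 0], 0.4]]'

```text
clock: 14.98
position: [0.5565, -0.0763, 0.05]
ee_rot: [2.445, 1.968, -0.003]
force: [-2.3, -7.1, 14.3]
width: 0.533
gripper_force: 45.0
```

```bash
python3 chk.py; python3 - <<'E'
from cell import arm
print(arm.sign_off())
E
```

```text
14.975 [ 0.5565 -0.0763  0.05  ] [-2.3146 -7.0593 14.3182] 0.532772026453405
[7, 7, 6, 7, 6, 6, 7, 7, 7]
front [0.5675 0.0422 0.069 ] [0.5967 0.0357 0.069 ] [0.5821 0.039  0.069 ] from TCP 0.11813430417524938
yaw 12.353506350221977 tool z [ 0.0001 -0.0033 -1.    ]
the job is handed in; nothing more can be done
None
```

The job is handed in at about 15 s: the gauge stands released against the sawing face, and the strip, slid about 116.5 mm, is held down flat with its leading end flush with the gauge's far end to about 1 mm by wrist-camera measurement.

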